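# Lay out the turning tools in the bench rack

## Robot

A 7-joint arm with a two-finger parallel gripper is mounted at the origin on the work surface. World frame = base frame: x ahead of the robot, y to its left, z up, the work surface at z = 0. Lengths are in mm, angles in rad, forces in N, time in s.
With the tool pointing down it reaches from about 350 to 900 mm from the base axis. Payload 8.1 kg.
Tool frame: the origin (TCP) lies between the finger pads; the fingertips stand 25 mm ahead of it and the grasp point (between the pads) lies 6 mm ahead of it; z points along the fingers, y is the line along which they close (so a half turn about z gives the same grasp; the last joint's range is limited). The gripper opens to 85 mm and grips with 20 to 120 N. Pads are 22 mm wide; open, the fingers measure 114 mm over their backs; the gripper's body (76 mm by 85 mm) begins 54 mm behind the grasp point. The pads swing forward as they close: fully open they stand 13 mm farther back than shut.
Start: joints at [-1.393, 0.434, 0.025, 1.573, -0.012, 1.134, -0.075], TCP at [173.229, 600.526, 256.323] pointing down, gripper open.
Joint ranges: [-2.62, 2.62], [-0.44, 2.09], [-1.27, 1.32], [0.08, 2.57], [-1.32, 4.46], [0.12, 2], [-2.74, 2.74]. Speed limits (rad/s): [2.22, 2.22, 3.01, 3.01, 3.14, 3.14, 3.14].

## Interface

Orientations are given as a unit quaternion [w, x, y, z].
In Python, from cell import r, grab_frame, camera_model, workorder, spot_in gives the robot as it stands.
- The arm moves only by the shell command python3 -m inch 'ROWS'. ROWS is JSON, a list of rows, each a list of 3 entries, a list of its own where there are three numbers: the shift along the tool's x, y, z each as a share of 0.4 m, from -1 to 1, then the turn, a rotation vector about the tool's x, y, z each as a share of pi/4 rad, from -1 to 1, then the gripper's target within -1 to 1 (fully open at 1, half-way at 0, shut at -1). A call has 1 to 12 rows; each row is the pose to reach, as a shift and turn from the pose commanded when the call began, along the tool's axes at that moment; what a row does not reach only later rows make up. A row lasts 1/10 s, in which the tool goes at most 50 mm and 8.59 degrees, less where a joint would pass 70% of its speed; a pose out of reach is approached as far as the arm can. A call with a number of a shift or a turn outside -1 to 1 is refused whole. A call with a gripper value outside its range is refused whole. The fingers move at their own pace and stop on an object; the grip force is fixed at half the most. Time passes only in rows, so rows that repeat a pose let the fingers close. It gives the time, the measured TCP pose, the force, the opening and the grip force at its end, in the units of the state.
- r.sense(): the state, without advancing time (a new reading comes with each control period).
- grab_frame(name): name is "scene" or "top" or "wrist"; returns the picture (384x512x3 uint8, red, green, blue); there is no depth.
- camera_model(name): a dict with "K" (3x3 intrinsics, pixels), "rvec" (rotation vector, rad) and "tvec" (3), from world to camera coordinates, as OpenCV has them. Camera axes: x right, y down, z forward; pixel columns grow to the right and rows downward; lengths in mm; the calibration is good to about 2 mm. The wrist camera is an equidistant fisheye: a pixel r from the principal point sees the ray r / f radians off the axis. A picture is of the moment at which its call begins: read the wrist's pose just before it. camera_model takes no time and is no camera call; for the wrist camera it gives the pose at the moment of the call.
- workorder.sign_off(): hands the job in; it is judged then, once.
Trained networks look in the newest picture that a camera, given by its name, has taken for a name from the list of things; names that differ only in an ending like _2 or _b are one class to them, and where a whole thing is asked for, a point or a joint stands for the part that bears it (a point fixed in the world has none). Each returns a list of dicts, best first, with "confidence" (0 to 1); they miss things now and then, are a little off and sometimes report something else, mostly with a low value. They report only what shows in the picture. A call takes as long as a camera call.
- spot_in(camera, name): "box" ([centre column, centre row, width, height] as shares, 0 to 1, of the picture: columns of its width, rows of its height, round what is visible of it).
The state is a dict: "time_s": time; "qpos": joint angles; "qd": joint speeds; "joint_efforts": joint torques, N m; "eef_pos": TCP position; "eef_rot": TCP orientation; "force": force on the tool from outside, world axes, zero at the start; "ft_torque": the same for the moment, N m; "finger_gap": finger opening in mm; "gripper_force": force on a finger pad.
Only numpy, scipy, OpenCV 4.12 (cv2) and the standard library are available. Lean on these libraries where they do the work, as an engineer would, in place of code of your own. Each camera call takes 0.05 s, during which the arm holds its last target. There are 200 camera calls.

## Task

Lay the four loose turning tools in the bench rack in the order they are used, beside the two tools that already lie in it, handles towards the robot and blades away: the roughing gouge in the place next to the spindle gouge on its left and the skew chisel next to it on its right; the bowl gouge next to the scraper on its left and the parting tool next to it on its right (left and right as seen by the robot). Lay each one down fully into its notches, do not drop it, and leave the spindle gouge, the scraper, the wax tin and the turned bowl where they are.

Things in the scene. Friction and masses are not known exactly. Their poses are not given: they have to be found in the camera images.
- rack: Fixed bench rack, six places at y = +-29, 87, 145 mm. Origin: bench level, middle of base's far edge; x away from the robot, y left. Base 205 x 384 x 15. Toothed rails 61 high, 16 thick: handle rests at x=-175 (notch 38 wide), ferrule at x=-90 (notch 28). A seated tool lies along x, its point at x=-130, z=50; 69 is clear between rails, 30 between handles: release with the gripper part open.
- spindle_gouge_mid (a point): Spindle gouge: blade a slim round bar, 9 mm thick, tapered tip. 28 mm octagonal wood handle 170 long, brass ferrule 20 thick 30 long, 90 blade; 0.2 kg. Point: balance point on the axis, in the handle 25 mm behind the ferrule, 14 above the handle's underside; x to the blade tip, z up. Already in the rack; stays there.
- scraper_mid (a point): Scraper: blade a broad flat bar, 33 mm wide, 6 thick, round nose. 28 mm octagonal wood handle 170 long, brass ferrule 20 thick 30 long, 90 blade; 0.2 kg. Point: balance point on the axis, in the handle 25 mm behind the ferrule, 14 above the handle's underside; x to the blade tip, z up. Already in the rack; stays there.
- roughing_gouge_mid (a point): Roughing gouge: blade a U-shaped trough, 25 mm wide, hollow up, square end. 28 mm octagonal wood handle 170 long, brass ferrule 20 thick 30 long, 90 blade; 0.2 kg. Point: balance point on the axis, in the handle 25 mm behind the ferrule, 14 above the handle's underside; x to the blade tip, z up. Starts flat on the bench, about crosswise, 80 mm from its neighbours' axes: open the gripper part way.
- skew_mid (a point): Skew chisel: blade a flat bar, 22 mm wide, 5 thick, slanted end. 28 mm octagonal wood handle 170 long, brass ferrule 20 thick 30 long, 90 blade; 0.2 kg. Point: balance point on the axis, in the handle 25 mm behind the ferrule, 14 above the handle's underside; x to the blade tip, z up. Starts flat on the bench, about crosswise, 80 mm from its neighbours' axes: open the gripper part way.
- bowl_gouge_mid (a point): Bowl gouge: blade a stout round bar, 17 mm thick, blunt tapered tip. 28 mm octagonal wood handle 170 long, brass ferrule 20 thick 30 long, 90 blade; 0.2 kg. Point: balance point on the axis, in the handle 25 mm behind the ferrule, 14 above the handle's underside; x to the blade tip, z up. Starts flat on the bench, about crosswise, 80 mm from its neighbours' axes: open the gripper part way.
- parting_tool_mid (a point): Parting tool: blade a thin bar on edge, 5 mm wide from above, 18 high, pointed. 28 mm octagonal wood handle 170 long, brass ferrule 20 thick 30 long, 90 blade; 0.2 kg. Point: balance point on the axis, in the handle 25 mm behind the ferrule, 14 above the handle's underside; x to the blade tip, z up. Starts flat on the bench, about crosswise, 80 mm from its neighbours' axes: open the gripper part way.
- wax_tin_mid (a point): Bystander: round low aluminium tin, 60 mm across and 31 mm high, on the bench between the loose tools and the rack; this point is its centre. Leave it where it is.
- turned_bowl_mid (a point): Bystander: finished turned wooden bowl, 110 mm across and 48 mm high, on the bench beyond the tools; this point is half-way up its axis. Leave it where it is.

How it is judged:
By the outcome, as a careful person would: the job done as asked, in the order asked, and still so for the second after the job is handed in, with the robot touching nothing.
It also fails if it takes over 128 s, if anything falls off the work surface, if the arm or the gripper's body presses on something with over 40 N, if the wrist force passes 120 N, or if a joint passes its speed limit or range.

## Working session

There is one attempt and no reset: what is moved stays moved. The work goes in short steps, Python scripts to look and compute and a shell command to move; the robot and the scene stay as the last step left them, time stands still between calls to the robot, and variables do not carry over. Pictures are saved under pics/ and viewed, at most 14 in all, crops included, and the job is handed in when it is done.

```bash
ls; mkdir -p pics; cat > h.py <<'E'
import numpy as np, cv2
from cell import r, grab_frame, camera_model, workorder, spot_in
from scipy.spatial.transform import Rotation as R
def ray(cam,uv):
    m=camera_model(cam);Rm=cv2.Rodrigues(np.array(m['rvec'],float))[0];t=np.array(m['tvec'],float).ravel();K=np.array(m['K'])
    d=np.array([(uv[0]-K[0,2])/K[0,0],(uv[1]-K[1,2])/K[1,1],1.])
    if cam=='wrist':
        rr=np.hypot(d[0],d[1]);d=np.array([np.sin(rr)*d[0]/rr,np.sin(rr)*d[1]/rr,np.cos(rr)])
    return -Rm.T@t, Rm.T@d
def at(cam,uv,z):
    c,d=ray(cam,uv);return c+d*(z-c[2])/d[2]
E
python3 - <<'E'
from h import *
print(r.sense())
for c in('scene','top'):
    im=grab_frame(c);cv2.imwrite(f'pics/{c}0.png',cv2.resize(im[:,:,::-1],(800,600)))
    print(c,camera_model(c))
for n in ['rack','spindle_gouge_mid','scraper_mid','roughing_gouge_mid','skew_mid','bowl_gouge_mid','parting_tool_mid','wax_tin_mid','turned_bowl_mid']:
    for d in spot_in('top',n)[:3]:
        b=np.array(d['box']);u=b*[512,384,512,384];print(n,round(d['confidence'],2),u.round(0),at('top',u[:2],14).round())
E
```

```text
pics
{'time_s': 0.0, 'qpos': array([-1.39261555,  0.43525939,  0.02496196,  1.57412645, -0.01156797,
        1.13399751, -0.07508706]), 'qd': array([-5.66956521e-04,  1.20035737e-03,  1.69556764e-04, -8.73639839e-05,
        1.59443500e-03,  2.02891883e-03, -1.21642454e-03]), 'joint_efforts': array([-3.32579621e-04, -6.70460844e+01,  1.02456696e+00, -3.16206944e+01,
        1.54491555e-02,  1.23739924e-02, -2.77630318e-05]), 'eef_pos': array([173.11371915, 600.04570163, 255.49185404]), 'eef_rot': array([-2.85344700e-05,  1.39946265e-01,  9.90158758e-01, -8.22698824e-04]), 'force': array([ 0.05111603, -0.04071052, -0.74321428]), 'ft_torque': array([0.02308367, 0.01564786, 0.0158514 ]), 'gripper_force': 0.0, 'finger_gap': 85.08416776505986}
scene {'K': array([[362.44366797,   0.        , 256.69436445],
       [  0.        , 362.44366797, 197.71172803],
       [  0.        ,   0.        ,   1.        ]]), 'rvec': array([ 0.97277539,  2.58374096, -0.91167584]), 'tvec': array([ 399.54379017, -284.95535615, 1334.74314355])}
top {'K': array([[388.70693214,   0.        , 248.50998528],
       [  0.        , 388.70693214, 188.29677454],
       [  0.        ,   0.        ,   1.        ]]), 'rvec': array([ 2.18508947, -2.16877644,  0.12347648]), 'tvec': array([  31.89103205,  602.20294318, 1053.60893148])}
rack 0.95 [173. 225. 144.  78.] [498. 248.  14.]
spindle_gouge_mid 0.69 [207. 241.  10. 102.] [455. 152.  14.]
scraper_mid 0.68 [141. 238.  19. 110.] [462. 335.  14.]
roughing_gouge_mid 0.93 [345. 261. 107.  16.] [ 402. -233.   14.]
skew_mid 0.59 [348. 174.  99.  14.] [ 647. -248.   14.]
bowl_gouge_mid 0.69 [344. 203.  98.   8.] [ 565. -234.   14.]
parting_tool_mid 0.73 [343. 234. 106.  15.] [ 477. -229.   14.]
wax_tin_mid 0.62 [271. 242.  24.  23.] [452. -27.  14.]
turned_bowl_mid 0.82 [283. 136.  38.  40.] [756. -62.  14.]
```

```bash
python3 - <<'E'
import cv2
im=cv2.imread('pics/top0.png'); im=im[150:470,120:660]
cv2.imwrite('pics/topc.png',cv2.resize(im,(800,474),interpolation=cv2.INTER_CUBIC))
E
```

```text
(no output)
```

View pics/topc.png

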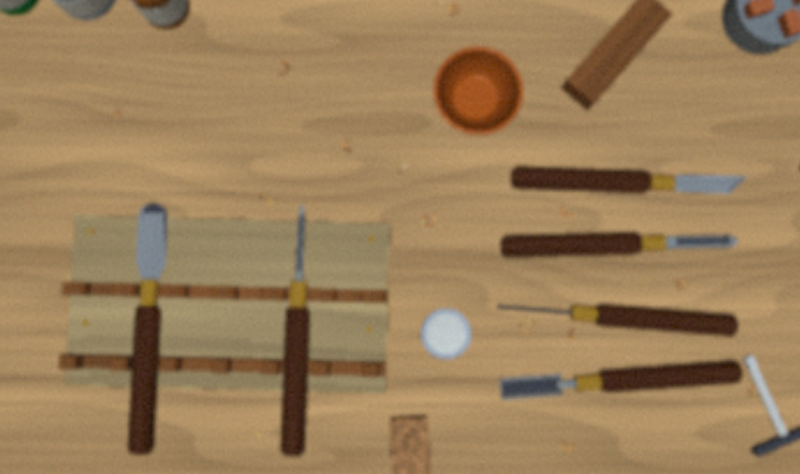

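View pics/scene0.png

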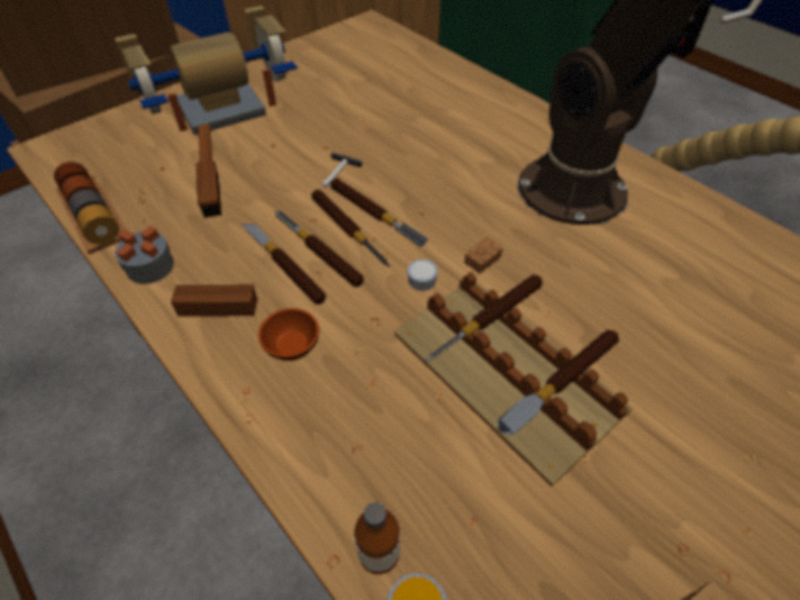

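Top view (crop): loose tools from far to near are skew, bowl gouge, parting tool and roughing gouge. The first two have their blades to the right, the other two to the left. The scraper is in place 2 and the spindle gouge in place 5. Next I'll measure the axes and ferrules by segmentation.

```bash
cat > seg.py <<'E'
from h import *
def tools(cam,im,z,box=None):
    """handle (dark brown) & ferrule (brass) blobs -> balance point & yaw at height z, deg"""
    hsv=cv2.cvtColor(im,cv2.COLOR_RGB2HSV).astype(int);H,S,V=hsv[...,0],hsv[...,1],hsv[...,2]
    dark=((V<100)&(S>90)&((H<16)|(H>170))).astype(np.uint8)
    br=((H>19)&(H<32)&(S>135)&(V>90)).astype(np.uint8)
    n,l,st,ce=cv2.connectedComponentsWithStats(dark);n2,l2,st2,ce2=cv2.connectedComponentsWithStats(br)
    out=[]
    for i in range(1,n):
        ys,xs=np.nonzero(l==i)
        if len(xs)<250: continue
        P=np.array([at(cam,(x,y),z)[:2] for x,y in zip(xs,ys)])
        c=P.mean(0);u=np.linalg.svd(P-c,full_matrices=False)[2][0]
        L=np.ptp((P-c)@u);W=np.ptp((P-c)@[-u[1],u[0]])
        best=None
        for j in range(1,n2):
            if st2[j,4]<12: continue
            q=at(cam,ce2[j],z)[:2];d=np.linalg.norm(q-c)
            if 60<d<130 and (best is None or abs(d-100)<abs(best[0]-100)): best=(d,q)
        if best is None: print('nof',c.round(),L,W);continue
        if (best[1]-c)@u<0:u=-u
        out.append((c,u,L,W,best[0],best[1]))
        print('c',c.round(1),'yaw',np.degrees(np.arctan2(u[1],u[0])).round(1),'L',L.round(),'W',W.round(),'dF',best[0].round(),'bal(c+60)',(c+60*u).round(1),'bal(F-40)',(best[1]-40*u).round(1))
    return out
E
python3 - <<'E'
from seg import *
im=grab_frame('top')
print('z20');tools('top',im,20)
print('z55');tools('top',im,55)
# base of rack colour quad
hsv=cv2.cvtColor(im,cv2.COLOR_RGB2HSV)
for p in [(140,200),(173,210),(173,240),(230,215),(260,180),(143,255),(345,175)]: print(p,hsv[p[1],p[0]])
E
```

```text
z20Traceback (most recent call last):
  File "<stdin>", line 3, in <module>
  File "seg.py", line 12, in tools
    P=np.array([at(cam,(x,y),z)[:2] for x,y in zip(xs,ys)])
                ~~^^^^^^^^^^^^^
  File "h.py", line 11, in at
    c,d=ray(cam,uv);return c+d*(z-c[2])/d[2]
        ~~~^^^^^^^^
  File "h.py", line 5, in ray
    m=camera_model(cam);Rm=cv2.Rodrigues(np.array(m['rvec'],float))[0];t=np.array(m['tvec'],float).ravel();K=np.array(m['K'])
ValueError: time passes only in moves, steps and waits
```

```bash
sed -i "s/    m=camera_model(cam);/    m=MC.setdefault(cam,None) or MC.update({cam:camera_model(cam)}) or MC[cam];/; s/^def ray/MC={}\ndef ray/" h.py
python3 - <<'E'
from seg import *
im=grab_frame('top')
print('z20');tools('top',im,20)
print('z55');tools('top',im,55)
hsv=cv2.cvtColor(im,cv2.COLOR_RGB2HSV)
for p in [(140,200),(173,210),(173,240),(230,215),(260,180),(143,255),(345,175)]: print(p,hsv[p[1],p[0]])
E
```

```text
z20
nof [1092.   18.] 1503.5143961810559 29.6531908177593
nof [793. 717.] 117.394684194667 68.68890065380785
c [ 647.6 -187.2] yaw -91.6 L 168.0 W 26.0 dF 100.0 bal(c+60) [ 646.  -247.2] bal(F-40) [ 646.6 -247.1]
c [ 567.8 -174. ] yaw -88.2 L 169.0 W 25.0 dF 100.0 bal(c+60) [ 569.7 -234. ] bal(F-40) [ 570.2 -233.6]
c [403.  337.5] yaw -1.1 L 169.0 W 44.0 dF 102.0 bal(c+60) [463.  336.3] bal(F-40) [465.4 336.6]
c [402.8 158.5] yaw -1.0 L 171.0 W 41.0 dF 103.0 bal(c+60) [462.8 157.5] bal(F-40) [465.7 156.8]
c [ 477.8 -288.2] yaw 85.6 L 166.0 W 25.0 dF 100.0 bal(c+60) [ 482.4 -228.4] bal(F-40) [ 482.1 -228.5]
c [ 410.9 -291.7] yaw 94.2 L 167.0 W 25.0 dF 98.0 bal(c+60) [ 406.5 -231.8] bal(F-40) [ 406.  -233.4]
z55
nof [1073.   19.] 1455.1294925296115 28.698915431824048
nof [783. 696.] 113.61678190229225 66.47840912243315
c [ 642.7 -179.5] yaw -91.6 L 162.0 W 25.0 dF 97.0 bal(c+60) [ 641.  -239.5] bal(F-40) [ 641.7 -236.2]
c [ 565.4 -166.8] yaw -88.2 L 164.0 W 24.0 dF 96.0 bal(c+60) [ 567.3 -226.7] bal(F-40) [ 567.7 -223.1]
c [405.9 328.3] yaw -1.1 L 163.0 W 43.0 dF 99.0 bal(c+60) [465.9 327.1] bal(F-40) [465.1 327.5]
c [405.8 155.1] yaw -1.0 L 166.0 W 40.0 dF 100.0 bal(c+60) [465.7 154. ] bal(F-40) [465.3 153.4]
c [ 478.3 -277.3] yaw 85.6 L 161.0 W 24.0 dF 97.0 bal(c+60) [ 482.9 -217.4] bal(F-40) [ 482.4 -220.8]
c [ 413.5 -280.6] yaw 94.2 L 162.0 W 24.0 dF 95.0 bal(c+60) [ 409.2 -220.8] bal(F-40) [ 408.9 -225.5]
(140, 200) [107  35 144]
(173, 210) [ 22  86 157]
(173, 240) [ 21  84 155]
(230, 215) [ 21  93 153]
(260, 180) [ 17 105 168]
(143, 255) [ 11 198  54]
(345, 175) [ 10 197  66]
```

```bash
cat >> h.py <<'E'
def go(p,c_deg,ref=None):
    """shares for tool to point down at TCP p with closing axis (tool y) at angle c_deg (mod 180 as given)"""
    s=r.sense();q=s['eef_rot'];A=R.from_quat([q[1],q[2],q[3],q[0]])
    a=np.radians(c_deg);y=np.array([np.cos(a),np.sin(a),0]);z=np.array([0,0,-1.]);x=np.cross(y,z)
    B=R.from_matrix(np.c_[x,y,z]);
    yy=A.as_matrix()[:,1]
    print('now',s['eef_pos'].round(1),'cang',np.degrees(np.arctan2(yy[1],yy[0])).round(1),'tilt',np.degrees(np.arccos(-A.as_matrix()[2,2])).round(2),'gap',round(s['finger_gap'],1),'t',s['time_s'],'F',s['force'].round(1))
    print('shift',((A.inv().apply(np.array(p)-s['eef_pos']))/400).round(4),'turn',((A.inv()*B).as_rotvec()/(np.pi/4)).round(4))
E
python3 - <<'E'
from h import *
for a,b in [((62,288),(386,296)),((60,361),(382,369))]:
    P=[at('top',((x*540/800+120)*.64,(y*540/800+150)*.64),61) for x,y in(a,b)]
    d=P[1]-P[0];print([p.round(1) for p in P],np.degrees(np.arctan2(d[0],-d[1])))
P=[at('top',((x*540/800+120)*.64,(y*540/800+150)*.64),15) for x,y in((76,216),(390,224),(388,390),(66,383))];print(np.round(P,1))
go([300,500,300],74)
go([406.2,-232.5,140],4.2)
E
```

```text
[array([509.5, 423.2,  61. ]), array([502.9,  49.5,  61. ])] -1.013328898919248
[array([426.2, 421.8,  61. ]), array([419.3,  53.4,  61. ])] -1.0760838362581848
[[597.3 426.4  15. ]
 [590.7  45.2  15. ]
 [391.2  46.1  15. ]
 [397.4 429.9  15. ]]
now [173.2 600.5 256.3] cang 73.9 tilt 0.0 gap 85.2 t 0.65 F [ 0.  -0.3  1. ]
shift [-0.3742 -0.1536 -0.1092] turn [ 0.0001  0.     -0.0021]
now [173.2 600.5 256.3] cang 73.9 tilt 0.0 gap 85.2 t 0.65 F [ 0.  -0.3  1. ]
shift [-1.1369 -1.8395  0.2908] turn [ 1.000e-04 -0.000e+00  1.549e+00]
```

```bash
python3 - <<'E'
from h import *
go([440,240,330],44)
go([440,200,330],44)
E
```

```text
now [173.2 600.5 256.3] cang 73.9 tilt 0.0 gap 85.2 t 0.65 F [ 0.  -0.3  1. ]
shift [-0.8906 -0.6811 -0.1842] turn [ 1.000e-04 -0.000e+00  6.646e-01]
now [173.2 600.5 256.3] cang 73.9 tilt 0.0 gap 85.2 t 0.65 F [ 0.  -0.3  1. ]
shift [-0.9184 -0.7772 -0.1842] turn [ 1.000e-04 -0.000e+00  6.646e-01]
```

```bash
python3 -m inch '[[[-0.89,-0.68,-0.18],[0,0,0.66],0.4],[[-0.89,-0.68,-0.18],[0,0,0.66],0.4],[[-0.89,-0.68,-0.18],[0,0,0.66],0.4],[[-0.89,-0.68,-0.18],[0,0,0.66],0.4],[[-0.89,-0.68,-0.18],[0,0,0.66],0.4],[[-0.89,-0.68,-0.18],[0,0,0.66],0.4],[[-0.89,-0.68,-0.18],[0,0,0.66],0.4],[[-0.89,-0.68,-0.18],[0,0,0.66],0.4],[[-0.89,-0.68,-0.18],[0,0,0.66],0.4],[[-0.89,-0.68,-0.18],[0,0,0.66],0.4],[[-0.89,-0.68,-0.18],[0,0,0.66],0.4],[[-0.89,-0.68,-0.18],[0,0,0.66],0.4]]'
python3 - <<'E'
from seg import *
MC['wrist']=camera_model('wrist');im=grab_frame('wrist');cv2.imwrite('pics/w1.png',im[:,:,::-1])
print(MC['wrist']['K'],ray('wrist',(256.1,192.1)))
tools('wrist',im,54)
go([406.2,-232.5,140],4.2)
E
```

```text
time_s: 1.85
eef_pos: [439.1, 241.6, 328.1]
eef_rot: [-0.0, 0.388, 0.921, 0.0]
force: [-0.9, -0.3, 0.3]
finger_gap: 59.8
gripper_force: 0.0
[[297.31863964   0.         261.88200921]
 [  0.         297.31863964 192.6804038 ]
 [  0.           0.           1.        ]] (array([384.70547783, 296.31022883, 446.34475954]), array([ 0.19497717, -0.22890853, -0.95372155]))
c [419.1 247.4] yaw 87.7 L 378.0 W 193.0 dF 119.0 bal(c+60) [421.5 307.3] bal(F-40) [506.  286.9]
nof [ 552. -176.] 95.02830595079314 35.8315090297971
now [438.8 242.  328. ] cang 44.4 tilt 0.05 gap 60.0 t 1.9 F [ 0.3  0.7 -0.9]
shift [-0.7914 -0.8873  0.4698] turn [-8.000e-04 -6.000e-04  8.923e-01]
```

View pics/w1.png

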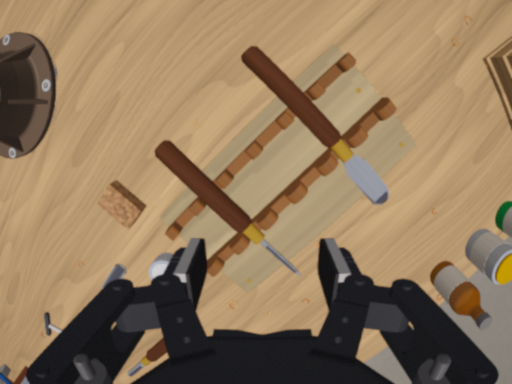

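```bash
python3 - <<'E'
import cv2
im=cv2.imread('pics/w1.png')[40:300,150:430]
cv2.imwrite('pics/w1c.png',cv2.resize(im,None,fx=2.3,fy=2.3,interpolation=cv2.INTER_CUBIC))
E
```

```text
(no output)
```

View pics/w1c.png

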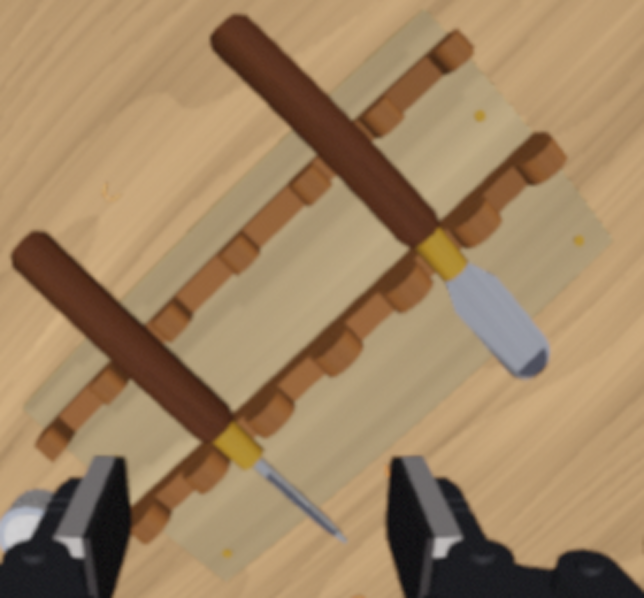

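```bash
python3 - <<'E'
from h import *
from scipy.optimize import least_squares
MC['wrist']=camera_model('wrist')
f=lambda p:(p[0]/2.3+150,p[1]/2.3+40)
obs=[]
ys=[116,58,0,-58,-116]
for p,y in zip([(384,112),(312,180),(240,250),(170,317),(110,383)],ys): obs.append((p,61,(-175,y)))
for p,y in zip([(478,220),(408,285),(340,350),(270,410),(208,468)],ys): obs.append((p,61,(-90,y)))
for p,c in [((425,10),(-205,192)),((608,238),(0,192)),((225,580),(0,-192)),((25,407),(-205,-192))]: obs.append((p,15,c))
W=np.array([at('wrist',f(p),z)[:2] for p,z,_ in obs]);M=np.array([m for *_,m in obs],float)
def mod(v):
    c,s=np.cos(v[2]),np.sin(v[2]);return M@np.array([[c,s],[-s,c]])+v[:2]
s=least_squares(lambda v:(mod(v)-W).ravel(),[595,240,0],loss='soft_l1',f_scale=3)
print(s.x,np.degrees(s.x[2]));print((W-mod(s.x)).round(1).tolist())
for n,p in [('scr F',(442,252)),('spi F',(240,445)),('scr hb',(232,32)),('spi hb',(32,250))]: print(n,at('wrist',f(p),57).round(1))
for n,y in [('bowl',145),('scr',87),('part',29),('rough',-29),('spi',-87),('skew',-145)]:
    c,q=np.cos(s.x[2]),np.sin(s.x[2]);print(n,(s.x[:2]+[-130*c-y*q,-130*q+y*c]).round(1))
E
```

```text
[ 5.94576260e+02  2.41332164e+02 -1.77812485e-02] -1.0187904921359132
[[0.4, -1.7], [0.5, -0.1], [0.6, 0.9], [-0.4, 1.9], [1.9, 3.2], [-1.3, -2.5], [-1.6, -1.3], [-0.6, 0.9], [-2.4, 2.6], [-1.2, 4.9], [4.7, -3.9], [-2.1, -5.9], [0.2, -1.0], [4.6, 0.7]]
scr F [505.2 327.9  57. ]
spi F [505.7 156.3  57. ]
scr hb [330.1 331.5  57. ]
spi hb [330.2 159.5  57. ]
bowl [467.2 388.6]
scr [466.1 330.6]
part [465.1 272.6]
rough [464.1 214.6]
spi [463.  156.7]
skew [462.   98.7]
```

```bash
python3 -m inch '[[[-0.79,-0.89,0.3],[0,0,0.89],0.4],[[-0.79,-0.89,0.3],[0,0,0.89],0.4],[[-0.79,-0.89,0.3],[0,0,0.89],0.4],[[-0.79,-0.89,0.3],[0,0,0.89],0.4],[[-0.79,-0.89,0.3],[0,0,0.89],0.4],[[-0.79,-0.89,0.3],[0,0,0.89],0.4],[[-0.79,-0.89,0.3],[0,0,0.89],0.4],[[-0.79,-0.89,0.3],[0,0,0.89],0.4],[[-0.79,-0.89,0.3],[0,0,0.89],0.4],[[-0.79,-0.89,0.3],[0,0,0.89],0.4],[[-0.79,-0.89,0.3],[0,0,0.89],0.4],[[-0.79,-0.89,0.3],[0,0,0.89],0.4]]'
python3 - <<'E'
from seg import *
MC['wrist']=camera_model('wrist');im=grab_frame('wrist');cv2.imwrite('pics/w2.png',im[:,:,::-1])
tools('wrist',im,20)
go([406.2,-232.5,60],4.2)
E
```

```text
time_s: 3.1
eef_pos: [405.0, -233.8, 207.7]
eef_rot: [-0.001, 0.681, 0.732, -0.0]
force: [0.0, 0.5, 0.6]
finger_gap: 59.5
gripper_force: 0.0
c [ 565.2 -173.1] yaw -88.1 L 170.0 W 32.0 dF 102.0 bal(c+60) [ 567.1 -233. ] bal(F-40) [ 567.9 -234.9]
c [ 643.7 -186.4] yaw -91.4 L 169.0 W 34.0 dF 101.0 bal(c+60) [ 642.3 -246.4] bal(F-40) [ 643.7 -247.8]
c [ 409.8 -284.9] yaw 94.5 L 172.0 W 25.0 dF 92.0 bal(c+60) [ 405.1 -225. ] bal(F-40) [ 405.5 -233. ]
c [ 476.2 -277.2] yaw 85.1 L 170.0 W 34.0 dF 93.0 bal(c+60) [ 481.3 -217.4] bal(F-40) [ 565.7 -314.7]
nof [ 742. -202.] 60.64945756903606 26.894618525716005
nof [ 635. -541.] 122.71176621584544 53.75221240543696
now [ 405.5 -232.8  207.9] cang 4.3 tilt 0.06 gap 59.6 t 3.15 F [ 0.4  1.3 -0.8]
shift [0.0004 0.0022 0.3699] turn [-0.001  -0.001   0.0012]
```

View pics/w2.png

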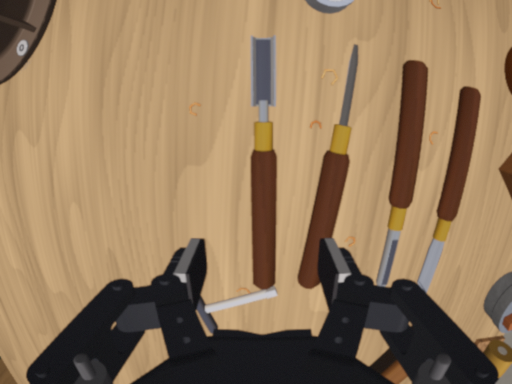

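The wrist view shows the roughing gouge upright between the fingers, with its ferrule at (263,136). It agrees with the top camera to about 1 mm, so I'll descend and grip.

```bash
python3 -m inch '[[[0,0.001,0.12],[0,0,0],0.4],[[0,0.001,0.24],[0,0,0],0.4],[[0,0.001,0.34],[0,0,0],0.4],[[0,0.001,0.4],[0,0,0],0.4],[[0,0.001,0.43],[0,0,0],0.4],[[0,0.001,0.45],[0,0,0],0.4],[[0,0.001,0.45],[0,0,0],0.4]]' && python3 -m inch '[[[0,0,0],[0,0,0],-1],[[0,0,0],[0,0,0],-1],[[0,0,0],[0,0,0],-1],[[0,0,0],[0,0,0],-1],[[0,0,0],[0,0,0],-1],[[0,0,0],[0,0,0],-1],[[0,0,0],[0,0,0],-1],[[0,0,0],[0,0,0],-1]]'
```

```text
time_s: 3.85
eef_pos: [406.0, -233.4, 28.4]
eef_rot: [-0.0, 0.68, 0.733, 0.0]
force: [-0.1, 1.1, 0.2]
finger_gap: 59.9
gripper_force: 0.0
time_s: 4.65
eef_pos: [406.2, -234.3, 29.5]
eef_rot: [0.001, 0.681, 0.732, 0.001]
force: [-1.9, 0.6, 9.9]
finger_gap: 26.8
gripper_force: 58.7
```

```bash
python3 -m inch '[[[0,0,-0.02],[0,0,0],-1],[[0,0,-0.06],[0,0,0],-1],[[0,0,-0.12],[0,0,0],-1],[[0,0,-0.2],[0,0,0],-1],[[0,0,-0.28],[0,0,0],-1],[[0,0,-0.35],[0,0,0],-1],[[0,0,-0.4],[0,0,0],-1],[[0,0,-0.4],[0,0,0],-1]]'
python3 - <<'E'
from h import *
go([440,-40,190],-40)
go([464.5,213,120],-91)
E
```

```text
time_s: 5.45
eef_pos: [406.5, -234.9, 191.0]
eef_rot: [0.002, 0.681, 0.732, 0.001]
force: [0.4, -0.3, -2.1]
finger_gap: 26.9
gripper_force: 60.2
now [ 406.5 -234.9  191. ] cang 4.1 tilt 0.28 gap 26.9 t 5.45 F [ 0.4 -0.3 -2.1]
shift [0.4799 0.1188 0.0026] turn [ 6.30e-03 -9.00e-04  9.81e-01]
now [ 406.5 -234.9  191. ] cang 4.1 tilt 0.28 gap 26.9 t 5.45 F [ 0.4 -0.3 -2.1]
shift [1.1065 0.2248 0.1773] turn [ 0.0058 -0.0039  2.1143]
```

```bash
python3 -m inch '[[[0.02,0.01,0],[0,0,0.05],-1],[[0.06,0.02,0],[0,0,0.13],-1],[[0.12,0.03,0],[0,0,0.25],-1],[[0.19,0.05,0],[0,0,0.39],-1],[[0.26,0.06,0],[0,0,0.53],-1],[[0.33,0.08,0],[0,0,0.67],-1],[[0.39,0.1,0],[0,0,0.8],-1],[[0.44,0.11,0],[0,0,0.9],-1],[[0.47,0.12,0],[0,0,0.96],-1],[[0.48,0.12,0],[0,0,0.98],-1]]'
python3 - <<'E'
from h import *
go([464.5,213,170],-91)
E
```

```text
time_s: 6.45
eef_pos: [439.1, -37.7, 187.7]
eef_rot: [-0.0, 0.906, 0.424, -0.001]
force: [-0.1, 0.3, -2.6]
finger_gap: 26.6
gripper_force: 60.2
now [439.1 -37.7 187.7] cang -39.9 tilt 0.06 gap 26.6 t 6.45 F [-0.1  0.3 -2.6]
shift [ 0.5218 -0.353   0.044 ] turn [-5.0000e-04  1.4000e-03  1.1361e+00]
```

```bash
python3 -m inch '[[[0.02,-0.01,0],[0,0,0.05],-1],[[0.06,-0.04,0],[0,0,0.13],-1],[[0.12,-0.08,0.01],[0,0,0.25],-1],[[0.19,-0.13,0.02],[0,0,0.39],-1],[[0.26,-0.18,0.02],[0,0,0.53],-1],[[0.34,-0.23,0.03],[0,0,0.67],-1],[[0.41,-0.28,0.03],[0,0,0.8],-1],[[0.47,-0.32,0.04],[0,0,0.9],-1],[[0.51,-0.35,0.04],[0,0,0.97],-1],[[0.522,-0.353,0.044],[0,0,1],-1],[[0.522,-0.353,0.044],[0,0,1],-1]]'
python3 - <<'E'
from seg import *
MC['wrist']=camera_model('wrist');im=grab_frame('wrist');cv2.imwrite('pics/w3.png',im[:,:,::-1])
tools('wrist',im,55)
im=grab_frame('top');cv2.imwrite('pics/t3.png',im[:,:,::-1])
go([464.5,213,110],-91)
E
```

```text
time_s: 7.55
eef_pos: [465.1, 211.0, 170.2]
eef_rot: [0.001, 0.999, 0.045, -0.0]
force: [0.1, -0.6, -2.7]
finger_gap: 26.8
gripper_force: 60.1
c [424.2 316.2] yaw -3.8 L 156.0 W 33.0 dF 88.0 bal(c+60) [484.1 312.3] bal(F-40) [441.  385.6]
c [458.2 165.3] yaw -0.8 L 79.0 W 19.0 dF 75.0 bal(c+60) [518.2 164.4] bal(F-40) [435.   92.4]
c [437.8 397.7] yaw -71.9 L 57.0 W 24.0 dF 100.0 bal(c+60) [456.5 340.7] bal(F-40) [494.2 363.7]
c [397.  211.7] yaw 5.8 L 146.0 W 62.0 dF 81.0 bal(c+60) [456.7 217.8] bal(F-40) [438.4 207.4]
now [465.2 209.7 170.7] cang -85.0 tilt 0.04 gap 26.3 t 7.65 F [-0.1 -0.5 -1.5]
shift [-0.0009 -0.0084  0.1517] turn [0.0008 0.0003 0.1338]
```

View pics/w3.png

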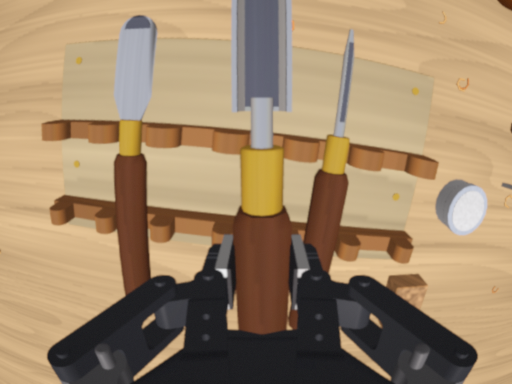

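```bash
python3 - <<'E'
from h import *
MC['wrist']=camera_model('wrist')
for n,p,z in [('scrF',(130,137),57),('spiF',(336,154),57),('heldF',(262,180),170),
 ('t116',(103,132),61),('t58',(165,136),61),('t0',(231,140),61),('t-58',(302,148),61),('t-116',(367,158),61),
 ('h174',(62,210),61),('h-116',(348,244),61),('h116',(107,219),61),('h-174',(401,246),61),('h58',(158,224),61)]: print(n,at('wrist',p,z).round(1))
E
```

```text
scrF [507.4 323.   57. ]
spiF [506.3 152.5  57. ]
heldF [509.8 212.9 170. ]
t116 [511.6 347.4  61. ]
t58 [510.1 290.   61. ]
t0 [510.2 236.8  61. ]
t-58 [508.8 181.4  61. ]
t-116 [506.6 126.8  61. ]
h174 [435.2 401.7  61. ]
h-116 [428.8 129.   61. ]
h116 [432.2 348.5  61. ]
h-174 [428.8  74.7  61. ]
h58 [433.3 297.1  61. ]
```

```bash
python3 -m inch '[[[0,-0.003,0.02],[0,0,0.06],-1],[[0,-0.003,0.06],[0,0,0.134],-1],[[0,-0.003,0.11],[0,0,0.134],-1],[[0,-0.003,0.16],[0,0,0.134],-1],[[0,-0.003,0.18],[0,0,0.134],-1],[[0,-0.003,0.18],[0,0,0.134],-1]]'
python3 - <<'E'
from seg import *
MC['wrist']=camera_model('wrist');im=grab_frame('wrist');cv2.imwrite('pics/w4.png',im[:,:,::-1])
go([465,211,65.5],-91)
E
```

```text
time_s: 8.25
eef_pos: [464.5, 211.7, 97.9]
eef_rot: [0.0, 1.0, -0.01, -0.001]
force: [-0.7, -0.3, -1.1]
finger_gap: 26.7
gripper_force: 60.1
now [465.1 212.   98.7] cang -91.1 tilt 0.03 gap 26.3 t 8.3 F [-0.4 -1.2 -2.2]
shift [-0.0002  0.0025  0.0831] turn [ 0.0005  0.0005 -0.0016]
```

View pics/w4.png

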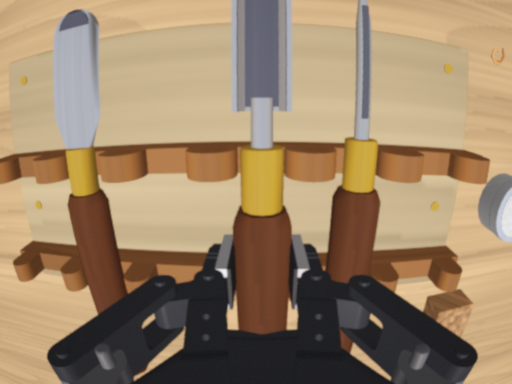

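The ferrule (column 262) sits midway between the teeth at columns 212 and 311, so y = 212 is right. I'll lower slowly.

```bash
python3 -m inch '[[[0,0,0.02],[0,0,0],-1],[[0,0,0.04],[0,0,0],-1],[[0,0,0.055],[0,0,0],-1],[[0,0,0.065],[0,0,0],-1],[[0,0,0.072],[0,0,0],-1],[[0,0,0.078],[0,0,0],-1],[[0,0,0.078],[0,0,0],-1]]'
```

```text
time_s: 9.0
eef_pos: [465.0, 212.7, 67.3]
eef_rot: [0.0, 1.0, -0.009, -0.0]
force: [-0.5, -0.8, -2.1]
finger_gap: 26.6
gripper_force: 60.2
```

```bash
python3 -m inch '[[[0,0,0.003],[0,0,0],-1],[[0,0,0.005],[0,0,0],-1],[[0,0,0.005],[0,0,0],-1]]'; python3 -m inch '[[[0,0,0.002],[0,0,0],-1],[[0,0,0.003],[0,0,0],-1],[[0,0,0.003],[0,0,0],-1]]'
```

```text
time_s: 9.3
eef_pos: [465.2, 212.8, 65.6]
eef_rot: [-0.0, 1.0, -0.008, 0.0]
force: [1.4, 0.2, -1.7]
finger_gap: 26.6
gripper_force: 60.3
time_s: 9.6
eef_pos: [465.2, 212.7, 65.4]
eef_rot: [-0.001, 1.0, -0.009, -0.0]
force: [-6.1, -1.2, 18.1]
finger_gap: 26.5
gripper_force: 62.8
```

```bash
python3 -m inch '[[[0,0,0],[0,0,0],-0.1],[[0,0,0],[0,0,0],-0.1],[[0,0,0],[0,0,0],-0.1],[[0,0,0],[0,0,0],-0.1],[[0,0,0],[0,0,0],-0.1]]'; python3 -m inch '[[[0,0,-0.02],[0,0,0],-0.1],[[0,0,-0.05],[0,0,0],-0.1],[[0,0,-0.1],[0,0,0],-0.1],[[0,0,-0.2],[0,0,0],-0.1],[[0,0,-0.3],[0,0,0],0.1],[[0,0,-0.4],[0,0,0],0.2],[[0,0,-0.4],[0,0,0],0.4]]'
python3 - <<'E'
from seg import *
MC['wrist']=camera_model('wrist');im=grab_frame('wrist');cv2.imwrite('pics/w5.png',im[:,:,::-1])
tools('wrist',im,55)
go([647,-247,215],-1.5); go([550,-20,215],-45)
E
```

```text
time_s: 10.1
eef_pos: [465.0, 212.7, 64.2]
eef_rot: [0.0, 1.0, -0.008, -0.0]
force: [-0.3, 0.1, -0.1]
finger_gap: 38.4
gripper_force: 0.0
time_s: 10.8
eef_pos: [467.7, 212.6, 229.5]
eef_rot: [-0.002, 1.0, -0.009, 0.003]
force: [0.2, -0.5, -0.0]
finger_gap: 59.9
gripper_force: 0.0
nof [637. -83.] 45.93485454773024 26.60537080408129
nof [564. -76.] 55.506633260992544 22.684765873210335
c [419.7 179.9] yaw -8.2 L 173.0 W 66.0 dF 107.0 bal(c+60) [479.1 171.4] bal(F-40) [433.5  92.8]
c [434.1 297.3] yaw 89.3 L 209.0 W 165.0 dF 100.0 bal(c+60) [434.9 357.3] bal(F-40) [478.4 347.1]
c [422.  126.3] yaw -20.3 L 159.0 W 102.0 dF 88.0 bal(c+60) [478.3 105.5] bal(F-40) [468.  167.3]
now [466.4 212.9 227.3] cang -91.0 tilt 0.28 gap 59.7 t 10.85 F [-1.   0.3  0. ]
shift [0.4707 1.142  0.0291] turn [ 8.0000e-04 -6.9000e-03 -1.9882e+00]
now [466.4 212.9 227.3] cang -91.0 tilt 0.28 gap 59.7 t 10.85 F [-1.   0.3  0. ]
shift [0.2187 0.5787 0.0298] turn [-0.0017 -0.0062 -1.0216]
```

View pics/w5.png

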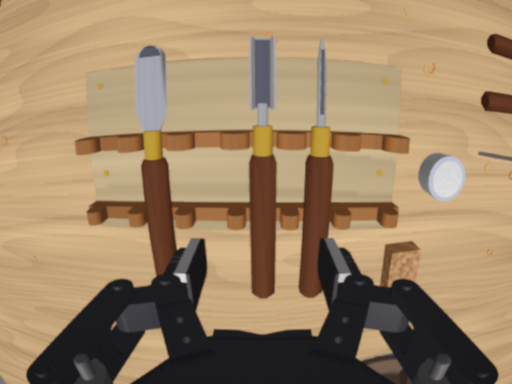

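The roughing gouge lies seated beside the spindle gouge. Next is the skew chisel.

```bash
python3 -m inch '[[[0.22,0.57,0.02],[0,0,-1],0.4],[[0.22,0.57,0.02],[0,0,-1],0.4],[[0.22,0.57,0.02],[0,0,-1],0.4],[[0.22,0.57,0.02],[0,0,-1],0.4],[[0.22,0.57,0.02],[0,0,-1],0.4],[[0.22,0.57,0.02],[0,0,-1],0.4],[[0.22,0.57,0.02],[0,0,-1],0.4]]'
python3 - <<'E'
from h import *
go([645,-247,180],-1.6)
E
```

```text
time_s: 11.55
eef_pos: [548.7, -18.9, 216.1]
eef_rot: [-0.0, 0.928, 0.373, -0.0]
force: [-0.4, 0.6, 0.3]
finger_gap: 59.6
gripper_force: 0.0
now [548.7 -18.9 216.1] cang -46.2 tilt 0.05 gap 59.6 t 11.55 F [-0.4  0.6  0.3]
shift [-0.2205  0.5786  0.0899] turn [-1.100e-03  4.000e-04 -9.919e-01]
```

```bash
python3 -m inch '[[[-0.22,0.579,0.09],[0,0,-0.99],0.4],[[-0.22,0.579,0.09],[0,0,-0.99],0.4],[[-0.22,0.579,0.09],[0,0,-0.99],0.4],[[-0.22,0.579,0.09],[0,0,-0.99],0.4],[[-0.22,0.579,0.09],[0,0,-0.99],0.4],[[-0.22,0.579,0.09],[0,0,-0.99],0.4],[[-0.22,0.579,0.09],[0,0,-0.99],0.4],[[-0.22,0.579,0.09],[0,0,-0.99],0.4]]'
python3 - <<'E'
from seg import *
MC['wrist']=camera_model('wrist');im=grab_frame('wrist');cv2.imwrite('pics/w6.png',im[:,:,::-1])
tools('wrist',im,20)
im=grab_frame('top');cv2.imwrite('pics/t6.png',im[:,:,::-1])
go([645,-247,30],-1.6)
E
```

```text
time_s: 12.35
eef_pos: [647.2, -241.4, 179.7]
eef_rot: [-0.001, 0.716, 0.698, 0.0]
force: [-0.2, 1.2, -0.2]
finger_gap: 59.7
gripper_force: 0.0
c [ 570.2 -174.6] yaw -88.3 L 170.0 W 29.0 dF 100.0 bal(c+60) [ 571.9 -234.6] bal(F-40) [ 571.  -234.7]
c [ 648.8 -187.8] yaw -91.3 L 169.0 W 26.0 dF 100.0 bal(c+60) [ 647.4 -247.8] bal(F-40) [ 646.6 -248. ]
nof [ 785. -240.] 155.14474583080306 13.619073589816947
c [ 482.4 -275. ] yaw 86.1 L 163.0 W 31.0 dF 90.0 bal(c+60) [ 486.5 -215.1] bal(F-40) [ 569.4 -314.6]
now [ 647.4 -241.3  180.2] cang -1.3 tilt 0.07 gap 59.9 t 12.45 F [0.1 0.6 0.2]
shift [-0.0147 -0.0054  0.3756] turn [-0.0004 -0.0016  0.0063]
```

View pics/w6.png

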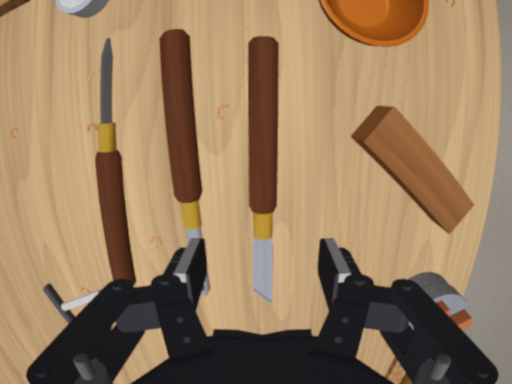

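Skew confirmed: column 263, slanted end at (263,290). Balance point is (647,-247.5).

```bash
python3 -m inch '[[[-0.016,0,0.1],[0,0,0.005],0.4],[[-0.016,0,0.2],[0,0,0.005],0.4],[[-0.016,0,0.29],[0,0,0.005],0.4],[[-0.016,0,0.34],[0,0,0.005],0.4],[[-0.016,0,0.365],[0,0,0.005],0.4],[[-0.016,0,0.375],[0,0,0.005],0.4],[[-0.016,0,0.375],[0,0,0.005],0.4]]' && python3 -m inch '[[[0,0,0],[0,0,0],-1],[[0,0,0],[0,0,0],-1],[[0,0,0],[0,0,0],-1],[[0,0,0],[0,0,0],-1],[[0,0,0],[0,0,0],-1],[[0,0,0],[0,0,0],-1],[[0,0,0],[0,0,0],-1],[[0,0,0],[0,0,0],-1]]'; python3 -m inch '[[[0,0,-0.02],[0,0,0],-1],[[0,0,-0.06],[0,0,0],-1],[[0,0,-0.12],[0,0,0],-1],[[0,0,-0.2],[0,0,0],-1],[[0,0,-0.28],[0,0,0],-1],[[0,0,-0.35],[0,0,0],-1],[[0,0,-0.4],[0,0,0],-1],[[0,0,-0.4],[0,0,0],-1]]'
python3 - <<'E'
from h import *
go([550,-75,190],45)
go([462,97,120],89)
E
```

```text
time_s: 13.15
eef_pos: [647.2, -250.3, 31.0]
eef_rot: [0.0, 0.717, 0.697, 0.0]
force: [-0.0, -0.4, -0.1]
finger_gap: 60.0
gripper_force: 0.0
time_s: 13.95
eef_pos: [647.6, -251.2, 31.8]
eef_rot: [0.001, 0.717, 0.697, 0.001]
force: [-1.4, 0.9, 7.0]
finger_gap: 26.5
gripper_force: 60.2
time_s: 14.75
eef_pos: [648.0, -252.0, 194.8]
eef_rot: [0.003, 0.717, 0.697, 0.001]
force: [-0.6, 0.3, -1.8]
finger_gap: 26.7
gripper_force: 59.4
now [ 648.  -252.   194.8] cang -1.7 tilt 0.36 gap 26.7 t 14.75 F [-0.6  0.3 -1.8]
shift [ 0.4353 -0.258   0.0097] turn [ 0.0061  0.0054 -1.0371]
now [ 648.  -252.   194.8] cang -1.7 tilt 0.36 gap 26.7 t 14.75 F [-0.6  0.3 -1.8]
shift [ 0.859  -0.4914  0.1826] turn [ 0.004   0.0079 -2.0149]
```

```bash
python3 -m inch '[[[0.02,-0.01,0],[0,0,-0.05],-1],[[0.05,-0.03,0],[0,0,-0.13],-1],[[0.1,-0.06,0],[0,0,-0.25],-1],[[0.17,-0.1,0],[0,0,-0.39],-1],[[0.23,-0.14,0],[0,0,-0.53],-1],[[0.3,-0.18,0],[0,0,-0.67],-1],[[0.35,-0.21,0],[0,0,-0.8],-1],[[0.4,-0.24,0],[0,0,-0.9],-1],[[0.43,-0.255,0],[0,0,-0.97],-1],[[0.435,-0.258,0],[0,0,-1],-1],[[0.435,-0.258,0],[0,0,-1],-1]]'
python3 - <<'E'
from h import *
go([465,96.7,170],89)
E
```

```text
time_s: 15.85
eef_pos: [548.5, -74.1, 190.0]
eef_rot: [-0.0, 0.396, 0.918, -0.0]
force: [0.0, -0.1, -3.3]
finger_gap: 26.5
gripper_force: 59.4
now [548.5 -74.1 190. ] cang 43.4 tilt 0.03 gap 26.5 t 15.85 F [ 0.  -0.1 -3.3]
shift [0.4536 0.1416 0.05  ] turn [-5.0000e-04 -3.0000e-04 -1.0136e+00]
```

```bash
python3 -m inch '[[[0.02,0.01,0],[0,0,-0.05],-1],[[0.05,0.02,0],[0,0,-0.13],-1],[[0.1,0.03,0.01],[0,0,-0.25],-1],[[0.17,0.05,0.02],[0,0,-0.39],-1],[[0.23,0.07,0.02],[0,0,-0.53],-1],[[0.3,0.09,0.03],[0,0,-0.67],-1],[[0.36,0.11,0.04],[0,0,-0.8],-1],[[0.41,0.13,0.05],[0,0,-0.9],-1],[[0.45,0.14,0.05],[0,0,-0.97],-1],[[0.454,0.142,0.05],[0,0,-1],-1],[[0.454,0.142,0.05],[0,0,-1],-1]]'
python3 - <<'E'
from h import *
go([465,96.7,102],89)
E
```

```text
time_s: 16.95
eef_pos: [465.6, 96.9, 170.5]
eef_rot: [0.0, 0.014, 1.0, -0.0]
force: [0.5, -0.6, -2.5]
finger_gap: 26.7
gripper_force: 59.4
now [465.6  96.9 170.5] cang 88.4 tilt 0.03 gap 26.7 t 16.95 F [ 0.5 -0.6 -2.5]
shift [ 0.0016 -0.0005  0.1712] turn [-0.0002  0.0007 -0.0142]
```

```bash
python3 -m inch '[[[0.001,0,0.02],[0,0,-0.01],-1],[[0.001,0,0.06],[0,0,-0.014],-1],[[0.001,0,0.11],[0,0,-0.014],-1],[[0.001,0,0.15],[0,0,-0.014],-1],[[0.001,0,0.17],[0,0,-0.014],-1],[[0.001,0,0.17],[0,0,-0.014],-1]]'
python3 - <<'E'
from seg import *
im=grab_frame('wrist');cv2.imwrite('pics/w7.png',im[:,:,::-1])
go([465,96.7,69],89)
E
```

```text
time_s: 17.55
eef_pos: [464.4, 96.1, 101.3]
eef_rot: [-0.001, 0.01, 1.0, -0.001]
force: [0.1, -0.5, -1.4]
finger_gap: 26.5
gripper_force: 59.3
now [464.9  96.5 102. ] cang 88.9 tilt 0.05 gap 26.0 t 17.6 F [-0.2 -0.4 -1.9]
shift [-0.0003  0.0007  0.0826] turn [-0.0007 -0.0009 -0.002 ]
```

View pics/w7.png

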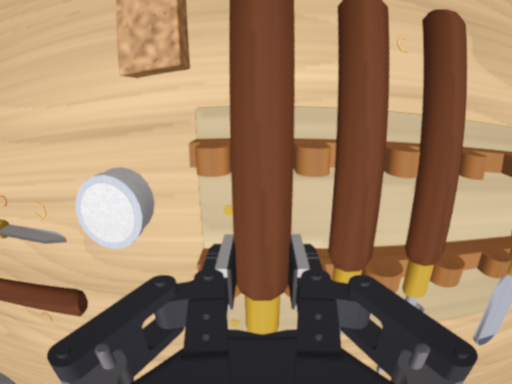

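The handle (column 262) is centred between the teeth at columns 212 and 313. Lowering.

```bash
python3 -m inch '[[[0,0,0.02],[0,0,0],-1],[[0,0,0.04],[0,0,0],-1],[[0,0,0.055],[0,0,0],-1],[[0,0,0.065],[0,0,0],-1],[[0,0,0.072],[0,0,0],-1],[[0,0,0.079],[0,0,0],-1],[[0,0,0.083],[0,0,0],-1],[[0,0,0.083],[0,0,0],-1]]'; python3 -m inch '[[[0,0,0.001],[0,0,0],-1],[[0,0,0.002],[0,0,0],-1],[[0,0,0.002],[0,0,0],-1]]'
```

```text
time_s: 18.4
eef_pos: [464.7, 97.1, 69.0]
eef_rot: [-0.0, 0.009, 1.0, -0.0]
force: [0.3, -0.1, -2.4]
finger_gap: 26.7
gripper_force: 59.4
time_s: 18.7
eef_pos: [464.9, 97.1, 68.4]
eef_rot: [0.0, 0.009, 1.0, 0.0]
force: [-0.4, 0.4, -2.4]
finger_gap: 26.5
gripper_force: 59.4
```

```bash
python3 -m inch '[[[0,0,0.001],[0,0,0],-1],[[0,0,0.002],[0,0,0],-1],[[0,0,0.002],[0,0,0],-1]]'; python3 -m inch '[[[0,0,0.001],[0,0,0],-1],[[0,0,0.002],[0,0,0],-1],[[0,0,0.002],[0,0,0],-1]]'
```

```text
time_s: 19.0
eef_pos: [464.9, 97.1, 67.7]
eef_rot: [0.0, 0.009, 1.0, 0.0]
force: [-1.6, -0.1, 2.5]
finger_gap: 26.5
gripper_force: 60.0
time_s: 19.3
eef_pos: [464.9, 97.2, 67.6]
eef_rot: [0.0, 0.009, 1.0, 0.0]
force: [-4.3, -0.1, 15.6]
finger_gap: 26.5
gripper_force: 61.7
```

```bash
python3 -m inch '[[[0,0,0],[0,0,0],-0.1],[[0,0,0],[0,0,0],-0.1],[[0,0,0],[0,0,0],-0.1],[[0,0,0],[0,0,0],-0.1],[[0,0,0],[0,0,0],-0.1]]'; python3 -m inch '[[[0,0,-0.02],[0,0,0],-0.1],[[0,0,-0.05],[0,0,0],-0.1],[[0,0,-0.1],[0,0,0],-0.1],[[0,0,-0.2],[0,0,0],-0.1],[[0,0,-0.3],[0,0,0],0.1],[[0,0,-0.4],[0,0,0],0.2],[[0,0,-0.4],[0,0,0],0.4]]'
python3 - <<'E'
from h import *
go([520,-70,215],45)
E
```

```text
time_s: 19.8
eef_pos: [464.8, 97.1, 66.6]
eef_rot: [-0.0, 0.009, 1.0, -0.0]
force: [0.1, -0.3, 0.0]
finger_gap: 38.5
gripper_force: 0.0
time_s: 20.5
eef_pos: [467.5, 97.7, 232.8]
eef_rot: [0.005, 0.009, 1.0, 0.002]
force: [1.4, 0.2, 0.0]
finger_gap: 59.7
gripper_force: 0.0
now [467.5  97.7 232.8] cang 89.0 tilt 0.56 gap 59.7 t 20.5 F [1.4 0.2 0. ]
shift [-0.1385 -0.417   0.0443] turn [0.0088 0.0093 0.977 ]
```

```bash
python3 -m inch '[[[-0.14,-0.42,0.04],[0,0,0.98],0.4],[[-0.14,-0.42,0.04],[0,0,0.98],0.4],[[-0.14,-0.42,0.04],[0,0,0.98],0.4],[[-0.14,-0.42,0.04],[0,0,0.98],0.4],[[-0.14,-0.42,0.04],[0,0,0.98],0.4],[[-0.14,-0.42,0.04],[0,0,0.98],0.4],[[-0.14,-0.42,0.04],[0,0,0.98],0.4]]'
python3 - <<'E'
from h import *
go([570,-234,180],1.8)
E
```

```text
time_s: 21.2
eef_pos: [517.6, -71.1, 211.0]
eef_rot: [-0.0, 0.382, 0.924, 0.0]
force: [0.1, 0.1, 0.1]
finger_gap: 59.5
gripper_force: 0.0
now [517.6 -71.1 211. ] cang 45.1 tilt 0.03 gap 59.5 t 21.2 F [0.1 0.1 0.1]
shift [-0.3801 -0.1961  0.0773] turn [ 2.000e-04 -6.000e-04  9.627e-01]
```

```bash
python3 -m inch '[[[-0.38,-0.196,0.07],[0,0,0.963],0.4],[[-0.38,-0.196,0.07],[0,0,0.963],0.4],[[-0.38,-0.196,0.07],[0,0,0.963],0.4],[[-0.38,-0.196,0.07],[0,0,0.963],0.4],[[-0.38,-0.196,0.07],[0,0,0.963],0.4],[[-0.38,-0.196,0.07],[0,0,0.963],0.4],[[-0.38,-0.196,0.07],[0,0,0.963],0.4],[[-0.38,-0.196,0.07],[0,0,0.963],0.4]]'
python3 - <<'E'
from seg import *
MC['wrist']=camera_model('wrist');im=grab_frame('wrist');cv2.imwrite('pics/w8.png',im[:,:,::-1])
tools('wrist',im,20)
for n in('bowl_gouge_mid','parting_tool_mid'): print(n,[(round(d['confidence'],2),(np.array(d['box'])*[512,384,512,384]).round()) for d in spot_in('wrist',n)[:3]])
go([570,-234,30],1.8)
E
```

```text
time_s: 22.0
eef_pos: [569.7, -233.5, 182.9]
eef_rot: [-0.0, 0.695, 0.719, 0.0]
force: [-0.1, -0.2, 0.2]
finger_gap: 59.6
gripper_force: 0.0
nof [719. -77.] 81.72219843636171 21.025202990565177
c [ 568.4 -172.3] yaw -88.1 L 170.0 W 26.0 dF 102.0 bal(c+60) [ 570.4 -232.3] bal(F-40) [ 569.8 -234.8]
nof [ 775. -219.] 175.83813275387647 57.01326124497126
c [ 480.8 -259. ] yaw -96.6 L 143.0 W 31.0 dF 92.0 bal(c+60) [ 474.  -318.6] bal(F-40) [ 575.7 -235. ]
bowl_gouge_mid [(0.61, array([265., 164.,  28., 266.]))]
parting_tool_mid [(0.85, array([177., 147.,  30., 235.]))]
now [ 569.6 -234.2  183. ] cang 1.7 tilt 0.04 gap 59.9 t 22.15 F [-0.8  0.2 -0.2]
shift [3.000e-04 7.000e-04 3.825e-01] turn [ 0.0007 -0.0006 -0.0017]
```

```bash
python3 -m inch '[[[0,0.001,0.1],[0,0,0],0.4],[[0,0.001,0.2],[0,0,0],0.4],[[0,0.001,0.29],[0,0,0],0.4],[[0,0.001,0.34],[0,0,0],0.4],[[0,0.001,0.37],[0,0,0],0.4],[[0,0.001,0.382],[0,0,0],0.4],[[0,0.001,0.382],[0,0,0],0.4]]' && python3 -m inch '[[[0,0,0],[0,0,0],-1],[[0,0,0],[0,0,0],-1],[[0,0,0],[0,0,0],-1],[[0,0,0],[0,0,0],-1],[[0,0,0],[0,0,0],-1],[[0,0,0],[0,0,0],-1],[[0,0,0],[0,0,0],-1],[[0,0,0],[0,0,0],-1]]'; python3 -m inch '[[[0,0,-0.02],[0,0,0],-1],[[0,0,-0.06],[0,0,0],-1],[[0,0,-0.12],[0,0,0],-1],[[0,0,-0.2],[0,0,0],-1],[[0,0,-0.28],[0,0,0],-1],[[0,0,-0.35],[0,0,0],-1],[[0,0,-0.4],[0,0,0],-1],[[0,0,-0.4],[0,0,0],-1]]'
python3 - <<'E'
from h import *
go([540,80,195],46)
go([465,386.7,120],89)
E
```

```text
time_s: 22.85
eef_pos: [570.2, -234.9, 30.2]
eef_rot: [0.0, 0.697, 0.717, 0.0]
force: [0.2, -0.4, 0.3]
finger_gap: 59.4
gripper_force: 0.0
time_s: 23.65
eef_pos: [570.7, -235.1, 31.3]
eef_rot: [0.001, 0.697, 0.717, 0.001]
force: [-0.4, 1.0, 5.9]
finger_gap: 26.7
gripper_force: 59.3
time_s: 24.45
eef_pos: [571.3, -235.9, 194.2]
eef_rot: [0.003, 0.698, 0.716, 0.001]
force: [0.9, -0.2, -1.7]
finger_gap: 26.5
gripper_force: 59.6
now [ 571.3 -235.9  194.2] cang 1.5 tilt 0.35 gap 26.5 t 24.45 F [ 0.9 -0.2 -1.7]
shift [ 0.7917 -0.0571 -0.0039] turn [ 0.0061  0.0051 -0.9883]
now [ 571.3 -235.9  194.2] cang 1.5 tilt 0.35 gap 26.5 t 24.45 F [ 0.9 -0.2 -1.7]
shift [ 1.5635 -0.2252  0.1812] turn [ 0.0041  0.0076 -1.9439]
```

```bash
python3 -m inch '[[[0.03,0,0],[0,0,-0.04],-1],[[0.08,-0.01,0],[0,0,-0.1],-1],[[0.15,-0.01,0],[0,0,-0.2],-1],[[0.24,-0.02,0],[0,0,-0.31],-1],[[0.34,-0.03,0],[0,0,-0.43],-1],[[0.44,-0.03,0],[0,0,-0.55],-1],[[0.54,-0.04,0],[0,0,-0.67],-1],[[0.63,-0.05,0],[0,0,-0.79],-1],[[0.7,-0.05,0],[0,0,-0.88],-1],[[0.75,-0.06,0],[0,0,-0.94],-1],[[0.78,-0.06,0],[0,0,-0.98],-1],[[0.79,-0.06,0],[0,0,-0.988],-1]]'
python3 - <<'E'
from h import *
go([467,386.7,170],89)
E
```

```text
time_s: 25.65
eef_pos: [536.7, 81.6, 189.5]
eef_rot: [-0.0, 0.373, 0.928, -0.0]
force: [0.6, -0.2, -2.3]
finger_gap: 26.6
gripper_force: 59.6
now [536.7  81.6 189.5] cang 46.2 tilt 0.05 gap 26.6 t 25.65 F [ 0.6 -0.2 -2.3]
shift [0.6538 0.4295 0.0489] turn [-4.000e-04 -1.000e-03 -9.517e-01]
```

```bash
python3 -m inch '[[[0.02,0.01,0],[0,0,-0.04],-1],[[0.06,0.04,0],[0,0,-0.1],-1],[[0.12,0.08,0.01],[0,0,-0.2],-1],[[0.2,0.13,0.02],[0,0,-0.31],-1],[[0.28,0.18,0.02],[0,0,-0.43],-1],[[0.37,0.24,0.03],[0,0,-0.55],-1],[[0.45,0.3,0.04],[0,0,-0.67],-1],[[0.53,0.35,0.04],[0,0,-0.78],-1],[[0.59,0.39,0.05],[0,0,-0.87],-1],[[0.63,0.415,0.05],[0,0,-0.93],-1],[[0.654,0.43,0.05],[0,0,-0.95],-1],[[0.654,0.43,0.05],[0,0,-0.95],-1]]'
python3 - <<'E'
from h import *
go([467,386.7,102],89)
E
```

```text
time_s: 26.85
eef_pos: [468.4, 386.6, 169.8]
eef_rot: [-0.0, 0.01, 1.0, 0.0]
force: [-0.1, 0.4, -2.5]
finger_gap: 26.5
gripper_force: 59.6
now [468.4 386.6 169.8] cang 88.8 tilt 0.01 gap 26.5 t 26.85 F [-0.1  0.4 -2.5]
shift [0.0036 0.0002 0.1695] turn [ 0.0001 -0.0002 -0.0045]
```

```bash
python3 -m inch '[[[0.003,0,0.02],[0,0,-0.005],-1],[[0.003,0,0.06],[0,0,-0.005],-1],[[0.003,0,0.11],[0,0,-0.005],-1],[[0.003,0,0.15],[0,0,-0.005],-1],[[0.003,0,0.17],[0,0,-0.005],-1],[[0.003,0,0.17],[0,0,-0.005],-1]]'
python3 - <<'E'
from seg import *
im=grab_frame('wrist');cv2.imwrite('pics/w9.png',im[:,:,::-1])
go([467,386.7,67.6],89)
E
```

```text
time_s: 27.45
eef_pos: [467.5, 383.9, 100.7]
eef_rot: [-0.001, 0.01, 1.0, -0.001]
force: [-0.0, -0.4, -2.1]
finger_gap: 26.4
gripper_force: 59.6
now [467.8 384.7 101.7] cang 88.9 tilt 0.06 gap 26.1 t 27.5 F [ 0.3 -0.3 -0.6]
shift [0.0021 0.0052 0.0853] turn [-0.0013 -0.0004 -0.0025]
```

View pics/w9.png

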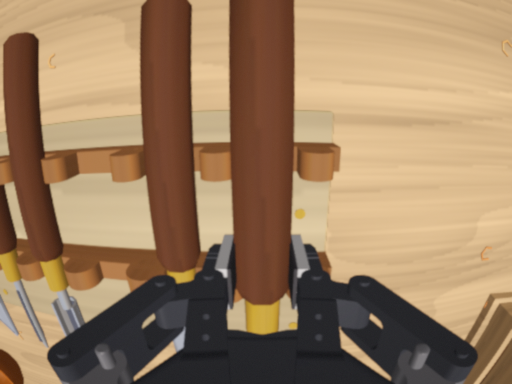

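The handle (column 262) sits 6 px short of the notch centre at column 268, so I need about 3 mm towards +y. The measured y lag of 384.7 against 387 says the same.

```bash
python3 -m inch '[[[0.002,0.006,0],[0,0,0],-1],[[0.002,0.006,0],[0,0,0],-1],[[0.002,0.006,0.02],[0,0,0],-1],[[0.002,0.006,0.04],[0,0,0],-1],[[0.002,0.006,0.055],[0,0,0],-1],[[0.002,0.006,0.065],[0,0,0],-1],[[0.002,0.006,0.072],[0,0,0],-1],[[0.002,0.006,0.078],[0,0,0],-1],[[0.002,0.006,0.082],[0,0,0],-1],[[0.002,0.006,0.082],[0,0,0],-1]]'; python3 -m inch '[[[0,0,0.001],[0,0,0],-1],[[0,0,0.002],[0,0,0],-1],[[0,0,0.002],[0,0,0],-1]]'
```

```text
time_s: 28.5
eef_pos: [466.7, 388.2, 69.0]
eef_rot: [-0.0, 0.009, 1.0, -0.0]
force: [1.1, 0.7, -2.3]
finger_gap: 26.8
gripper_force: 59.6
time_s: 28.8
eef_pos: [466.7, 388.3, 68.4]
eef_rot: [0.0, 0.009, 1.0, 0.0]
force: [0.1, 0.5, -2.0]
finger_gap: 26.6
gripper_force: 59.6
```

```bash
python3 -m inch '[[[0,0,0.001],[0,0,0],-1],[[0,0,0.003],[0,0,0],-1],[[0,0,0.003],[0,0,0],-1]]'; python3 -m inch '[[[0,0,0.001],[0,0,0],-1],[[0,0,0.002],[0,0,0],-1],[[0,0,0.002],[0,0,0],-1]]'
```

```text
time_s: 29.1
eef_pos: [466.8, 388.3, 67.3]
eef_rot: [0.0, 0.009, 1.0, 0.0]
force: [-1.0, 0.3, -0.2]
finger_gap: 26.4
gripper_force: 59.9
time_s: 29.4
eef_pos: [466.8, 388.3, 67.2]
eef_rot: [0.0, 0.009, 1.0, 0.0]
force: [-2.4, -2.0, 8.4]
finger_gap: 26.5
gripper_force: 61.0
```

```bash
python3 -m inch '[[[0,0,0],[0,0,0],-0.1],[[0,0,0],[0,0,0],-0.1],[[0,0,0],[0,0,0],-0.1],[[0,0,0],[0,0,0],-0.1],[[0,0,0],[0,0,0],-0.1]]'; python3 -m inch '[[[0,0,-0.02],[0,0,0],-0.1],[[0,0,-0.05],[0,0,0],-0.1],[[0,0,-0.1],[0,0,0],-0.1],[[0,0,-0.2],[0,0,0],-0.1],[[0,0,-0.3],[0,0,0],0.1],[[0,0,-0.4],[0,0,0],0.2],[[0,0,-0.4],[0,0,0],0.4]]'
python3 - <<'E'
from h import *
go([500,40,215],45)
E
```

```text
time_s: 29.9
eef_pos: [466.7, 388.2, 66.2]
eef_rot: [-0.0, 0.009, 1.0, -0.0]
force: [0.3, -0.0, 0.5]
finger_gap: 38.7
gripper_force: 0.0
time_s: 30.6
eef_pos: [469.2, 390.1, 233.6]
eef_rot: [0.004, 0.009, 1.0, 0.004]
force: [0.1, 1.2, 0.4]
finger_gap: 59.8
gripper_force: 0.0
now [469.2 390.1 233.6] cang 89.0 tilt 0.63 gap 59.8 t 30.6 F [0.1 1.2 0.4]
shift [-0.0926 -0.8741  0.0403] turn [0.0133 0.0054 0.9769]
```

```bash
python3 -m inch '[[[-0.09,-0.87,0.04],[0,0,0.98],0.4],[[-0.09,-0.87,0.04],[0,0,0.98],0.4],[[-0.09,-0.87,0.04],[0,0,0.98],0.4],[[-0.09,-0.87,0.04],[0,0,0.98],0.4],[[-0.09,-0.87,0.04],[0,0,0.98],0.4],[[-0.09,-0.87,0.04],[0,0,0.98],0.4],[[-0.09,-0.87,0.04],[0,0,0.98],0.4],[[-0.09,-0.87,0.04],[0,0,0.98],0.4],[[-0.09,-0.87,0.04],[0,0,0.98],0.4]]'
python3 - <<'E'
from h import *
go([482.3,-228.5,180],-4.4)
E
```

```text
time_s: 31.5
eef_pos: [496.6, 38.3, 211.0]
eef_rot: [0.0, 0.385, 0.923, 0.0]
force: [-0.1, 1.2, 0.4]
finger_gap: 59.7
gripper_force: 0.0
now [496.6  38.3 211. ] cang 44.7 tilt 0.06 gap 59.7 t 31.5 F [-0.1  1.2  0.4]
shift [-0.4491 -0.4946  0.077 ] turn [ 1.3000e-03 -3.0000e-04  1.0907e+00]
```

```bash
python3 -m inch '[[[-0.449,-0.495,0.07],[0,0,1],0.4],[[-0.449,-0.495,0.07],[0,0,1],0.4],[[-0.449,-0.495,0.07],[0,0,1],0.4],[[-0.449,-0.495,0.07],[0,0,1],0.4],[[-0.449,-0.495,0.07],[0,0,1],0.4],[[-0.449,-0.495,0.07],[0,0,1],0.4],[[-0.449,-0.495,0.07],[0,0,1],0.4],[[-0.449,-0.495,0.07],[0,0,1],0.4],[[-0.449,-0.495,0.07],[0,0,1],0.4]]'; python3 -m inch '[[[0,0,0],[0,0,0.09],0.4],[[0,0,0],[0,0,0.09],0.4]]'
python3 - <<'E'
from seg import *
MC['wrist']=camera_model('wrist');im=grab_frame('wrist');cv2.imwrite('pics/w10.png',im[:,:,::-1])
tools('wrist',im,20)
go([482.3,-228.5,30],-4.4)
E
```

```text
time_s: 32.4
eef_pos: [483.8, -225.0, 182.3]
eef_rot: [-0.0, 0.706, 0.708, 0.001]
force: [-0.7, 0.4, -0.5]
finger_gap: 59.5
gripper_force: 0.0
time_s: 32.6
eef_pos: [483.6, -225.4, 182.4]
eef_rot: [-0.0, 0.732, 0.682, 0.0]
force: [-0.5, 0.1, 0.4]
finger_gap: 59.6
gripper_force: 0.0
nof [721. -72.] 89.53968029808806 33.585888814972606
nof [ 764. -207.] 121.54381051362354 68.1972232373592
c [ 478.5 -279.5] yaw 85.9 L 171.0 W 26.0 dF 91.0 bal(c+60) [ 482.8 -219.6] bal(F-40) [ 482.  -228.7]
nof [ 650. -523.] 119.42248119285475 49.25721768935165
now [ 483.5 -225.7  182.4] cang -3.9 tilt 0.04 gap 60.0 t 32.65 F [-0.6 -0.  -0.1]
shift [-0.0075 -0.0026  0.381 ] turn [ 0.0002 -0.0009  0.0104]
```

```bash
python3 -m inch '[[[-0.007,-0.003,0.1],[0,0,0.008],0.4],[[-0.007,-0.003,0.2],[0,0,0.008],0.4],[[-0.007,-0.003,0.29],[0,0,0.008],0.4],[[-0.007,-0.003,0.34],[0,0,0.008],0.4],[[-0.007,-0.003,0.37],[0,0,0.008],0.4],[[-0.007,-0.003,0.38],[0,0,0.008],0.4],[[-0.007,-0.003,0.38],[0,0,0.008],0.4]]' && python3 -m inch '[[[0,0,0],[0,0,0],-1],[[0,0,0],[0,0,0],-1],[[0,0,0],[0,0,0],-1],[[0,0,0],[0,0,0],-1],[[0,0,0],[0,0,0],-1],[[0,0,0],[0,0,0],-1],[[0,0,0],[0,0,0],-1],[[0,0,0],[0,0,0],-1]]'; python3 -m inch '[[[0,0,-0.02],[0,0,0],-1],[[0,0,-0.06],[0,0,0],-1],[[0,0,-0.12],[0,0,0],-1],[[0,0,-0.2],[0,0,0],-1],[[0,0,-0.28],[0,0,0],-1],[[0,0,-0.35],[0,0,0],-1],[[0,0,-0.4],[0,0,0],-1],[[0,0,-0.4],[0,0,0],-1]]'
python3 - <<'E'
from h import *
go([500,20,190],-48)
E
```

```text
time_s: 33.35
eef_pos: [481.9, -229.9, 30.6]
eef_rot: [0.0, 0.734, 0.679, 0.0]
force: [0.2, 0.2, -0.6]
finger_gap: 59.6
gripper_force: 0.0
time_s: 34.15
eef_pos: [482.3, -230.2, 31.5]
eef_rot: [0.001, 0.734, 0.679, 0.001]
force: [-1.3, 0.5, 6.4]
finger_gap: 26.2
gripper_force: 59.2
time_s: 34.95
eef_pos: [482.7, -230.7, 193.2]
eef_rot: [0.002, 0.734, 0.679, 0.001]
force: [0.1, -0.7, -2.4]
finger_gap: 26.6
gripper_force: 59.9
now [ 482.7 -230.7  193.2] cang -4.5 tilt 0.29 gap 26.6 t 34.95 F [ 0.1 -0.7 -2.4]
shift [ 0.6283 -0.0065  0.0076] turn [ 0.0063 -0.0016  0.966 ]
```

```bash
python3 -m inch '[[[0.02,0,0],[0,0,0.04],-1],[[0.06,0,0],[0,0,0.1],-1],[[0.12,0,0],[0,0,0.2],-1],[[0.2,0,0],[0,0,0.31],-1],[[0.28,0,0],[0,0,0.43],-1],[[0.36,0,0],[0,0,0.55],-1],[[0.44,0,0],[0,0,0.67],-1],[[0.51,0,0],[0,0,0.79],-1],[[0.57,0,0],[0,0,0.88],-1],[[0.61,-0.01,0],[0,0,0.94],-1],[[0.63,-0.01,0],[0,0,0.966],-1],[[0.63,-0.01,0],[0,0,0.966],-1]]'
python3 - <<'E'
from h import *
go([466,271.2,170],-91)
E
```

```text
time_s: 36.15
eef_pos: [496.8, 23.1, 189.4]
eef_rot: [-0.0, 0.933, 0.359, -0.001]
force: [0.4, -0.1, -1.8]
finger_gap: 26.2
gripper_force: 59.8
now [496.8  23.1 189.4] cang -47.9 tilt 0.09 gap 26.2 t 36.15 F [ 0.4 -0.1 -1.8]
shift [ 0.3592 -0.5116  0.0485] turn [-6.000e-04  2.000e-03  9.586e-01]
```

```bash
python3 -m inch '[[[0.01,-0.02,0],[0,0,0.04],-1],[[0.04,-0.05,0],[0,0,0.1],-1],[[0.07,-0.1,0.01],[0,0,0.2],-1],[[0.11,-0.16,0.02],[0,0,0.31],-1],[[0.16,-0.23,0.02],[0,0,0.43],-1],[[0.21,-0.29,0.03],[0,0,0.55],-1],[[0.25,-0.36,0.04],[0,0,0.67],-1],[[0.3,-0.42,0.04],[0,0,0.79],-1],[[0.33,-0.47,0.05],[0,0,0.88],-1],[[0.35,-0.5,0.05],[0,0,0.94],-1],[[0.36,-0.512,0.05],[0,0,0.96],-1],[[0.36,-0.512,0.05],[0,0,0.96],-1]]'
python3 - <<'E'
from h import *
go([466,271.2,102],-91)
E
```

```text
time_s: 37.35
eef_pos: [467.5, 269.9, 170.0]
eef_rot: [0.0, 1.0, -0.01, 0.0]
force: [-0.2, -0.3, -1.8]
finger_gap: 26.6
gripper_force: 59.8
now [467.5 269.9 170. ] cang -91.1 tilt 0.04 gap 26.6 t 37.35 F [-0.2 -0.3 -1.8]
shift [-0.0038 -0.0033  0.1699] turn [ 0.001  -0.     -0.0026]
```

```bash
python3 -m inch '[[[-0.004,-0.004,0.02],[0,0,0],-1],[[-0.004,-0.004,0.06],[0,0,0],-1],[[-0.004,-0.004,0.11],[0,0,0],-1],[[-0.004,-0.004,0.15],[0,0,0],-1],[[-0.004,-0.004,0.17],[0,0,0],-1],[[-0.004,-0.004,0.17],[0,0,0],-1],[[-0.004,-0.004,0.17],[0,0,0],-1]]'
python3 - <<'E'
from seg import *
im=grab_frame('wrist');cv2.imwrite('pics/w11.png',im[:,:,::-1])
go([466,271.2,67.5],-91)
E
```

```text
time_s: 38.05
eef_pos: [466.2, 271.4, 102.5]
eef_rot: [0.0, 1.0, -0.011, 0.0]
force: [-0.0, -0.5, -2.1]
finger_gap: 26.2
gripper_force: 59.8
now [466.4 271.6 102.8] cang -91.2 tilt 0.05 gap 26.5 t 38.1 F [-0.1  0.1 -2.2]
shift [-0.001   0.0011  0.0883] turn [-0.0005 -0.0011 -0.0046]
```

View pics/w11.png

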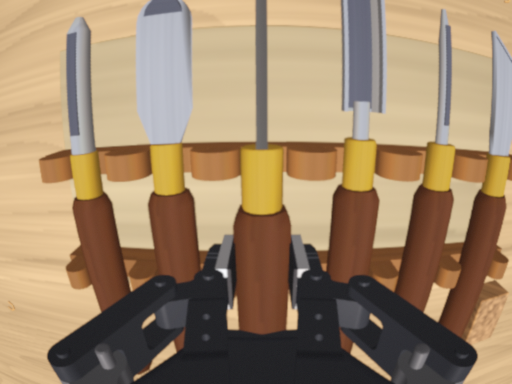

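The ferrule (column 262) is centred between the teeth at columns 215 and 311, and the other five tools lie in order. Lowering.

```bash
python3 -m inch '[[[0,0,0.02],[0,0,0],-1],[[0,0,0.04],[0,0,0],-1],[[0,0,0.055],[0,0,0],-1],[[0,0,0.065],[0,0,0],-1],[[0,0,0.075],[0,0,0],-1],[[0,0,0.081],[0,0,0],-1],[[0,0,0.086],[0,0,0],-1],[[0,0,0.086],[0,0,0],-1]]'; python3 -m inch '[[[0,0,0.001],[0,0,0],-1],[[0,0,0.002],[0,0,0],-1],[[0,0,0.002],[0,0,0],-1]]'
```

```text
time_s: 38.9
eef_pos: [465.9, 271.7, 67.8]
eef_rot: [-0.0, 1.0, -0.01, 0.0]
force: [-0.1, 0.1, -2.4]
finger_gap: 26.5
gripper_force: 59.9
time_s: 39.2
eef_pos: [466.0, 271.7, 67.5]
eef_rot: [-0.0, 1.0, -0.01, 0.0]
force: [-2.1, -0.9, 4.2]
finger_gap: 26.5
gripper_force: 60.6
```

```bash
python3 -m inch '[[[0,0,0.001],[0,0,0],-1],[[0,0,0.001],[0,0,0],-1],[[0,0,0.001],[0,0,0],-1]]'; python3 -m inch '[[[0,0,0],[0,0,0],-0.12],[[0,0,0],[0,0,0],-0.12],[[0,0,0],[0,0,0],-0.12],[[0,0,0],[0,0,0],-0.12],[[0,0,0],[0,0,0],-0.12]]'; python3 -m inch '[[[0,0,-0.02],[0,0,0],-0.12],[[0,0,-0.05],[0,0,0],-0.12],[[0,0,-0.1],[0,0,0],-0.12],[[0,0,-0.2],[0,0,0],-0.12],[[0,0,-0.3],[0,0,0],0.1],[[0,0,-0.4],[0,0,0],0.2],[[0,0,-0.5],[0,0,0],0.4],[[0,0,-0.6],[0,0,0],0.4],[[0,0,-0.6],[0,0,0],0.4],[[0,0,-0.6],[0,0,0],0.4]]'
python3 - <<'E'
from seg import *
im=grab_frame('wrist');cv2.imwrite('pics/w12.png',im[:,:,::-1])
im=grab_frame('scene')
cv2.imwrite('pics/s12.png',im[:,:,::-1])
a=cv2.imread('pics/w12.png');b=cv2.imread('pics/s12.png')[110:320,130:430]
b=cv2.resize(b,(512,358));a=a[:240]
cv2.imwrite('pics/final.png',np.vstack([a,b]))
print(r.sense()['eef_pos'],r.sense()['force'])
E
```

```text
time_s: 39.5
eef_pos: [466.0, 271.7, 67.5]
eef_rot: [-0.0, 1.0, -0.011, 0.0]
force: [-3.5, -0.8, 10.8]
finger_gap: 26.7
gripper_force: 61.5
time_s: 40.0
eef_pos: [465.9, 271.7, 66.7]
eef_rot: [0.0, 1.0, -0.01, 0.0]
force: [0.6, 0.7, -0.1]
finger_gap: 37.4
gripper_force: 0.0
time_s: 41.0
eef_pos: [466.1, 271.6, 308.0]
eef_rot: [-0.001, 1.0, -0.01, 0.001]
force: [-0.9, 0.3, -0.8]
finger_gap: 59.9
gripper_force: 0.0
[465.22699018 271.52488807 306.19517433] [0.12182026 1.11041803 0.06076809]
```

View pics/final.png

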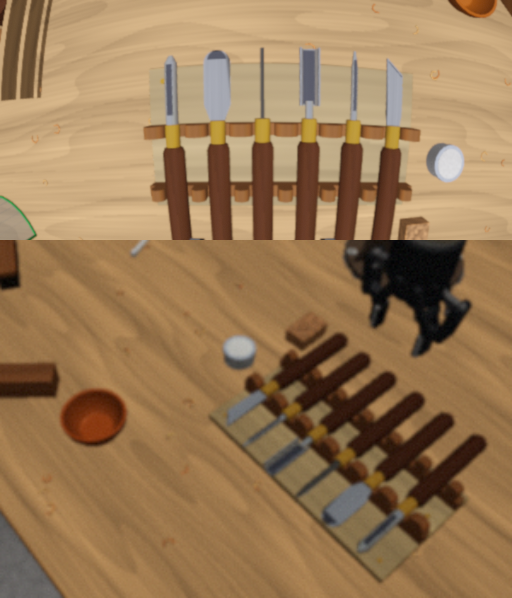

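All six tools lie seated in the rack. From the left they are bowl gouge, scraper, parting tool, roughing gouge, spindle gouge and skew, and the tin and bowl are untouched. I'm handing in.

```bash
python3 -c "
from cell import workorder
print(workorder.sign_off())"
```

```text
the job is handed in; nothing more can be done
None
```

All four loose tools lie seated in the rack in the order asked, the final pictures show the spindle gouge, scraper, tin and bowl undisturbed, and the job was handed in at about 41 s; no verdict was returned.

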